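# Load a slide mailer into the incubation chamber and close its sliding cover

### The arm

A 6-joint arm with a two-finger parallel gripper is mounted at the origin on the work surface. World frame = base frame: x ahead of the robot, y to its left, z up, the work surface at z = 0. Lengths are in m, angles in degrees, forces in N, time in s.
With the tool pointing down it reaches from about 0.25 to 0.8 m from the base axis. Payload 8.5 kg.
Tool frame: the origin (TCP) lies at the very end of the fingers, on their centre line; the grasp point (between the pads) lies 19 mm behind it (manip.grip_depth is the distance from the TCP to the grasp point, in m); z points along the fingers, x is the direction in which the jaws open and shut, and the axes are right-handed (so a half turn about z gives the same grasp; the last joint's range is limited). The gripper opens to 85 mm and grips with 20 to 120 N. Pads are 22 mm wide; open, the fingers measure 114 mm over their backs; the gripper's body (76 mm by 85 mm) begins 54 mm behind the grasp point. The pads swing forward as they close: fully open they stand 13 mm farther back than shut.
Start: joints at [63.426, 13.648, -0.773, 75.585, 0, 90], TCP at [0.235, 0.469, 0.231] pointing down, gripper open.
Joint ranges: [-152.45, 152.45], [-59.26, 108.67], [-65.41, 83.53], [-104.44, 129.93], [-82.83, 76.93], [-180, 180]. Speed limits (degrees/s): [127.2, 127.2, 159.86, 180, 180, 180].

### API

Orientations are given as a 3x3 rotation matrix whose columns are the frame's x, y, z axes.
In Python, from bench import manip gives the robot as it stands.
- The arm moves only by the tool move_arm, never from a script. Its argument "commands" is a list of rows, each an object with "claw": the closure in counts, from 0 (fully open) to 255 (shut); "delta_pos": the shift along the tool's x, y, z in cm, a list of three; "delta_rot": the turn, a rotation vector about the tool's x, y, z in degrees, a list of three. In form: [{"claw": claw, "delta_pos": [tx, ty, tz], "delta_rot": [wx, wy, wz]}, ...]. A call has 1 to 8 rows; each row is the pose to reach, as a shift and turn from the pose commanded when the call began, along the tool's axes at that moment; what a row does not reach only later rows make up. A row lasts 1/12 s, in which the tool goes at most 41.7 mm and 7.16 degrees, less where a joint would pass 70% of its speed; a pose out of reach is approached as far as the arm can. A call with a gripper value outside its range is refused whole. The fingers move at their own pace and stop on an object; the grip force is fixed at half the most. Time passes only in rows, so rows that repeat a pose let the fingers close. It gives the time, the measured TCP pose, the force and the opening at its end, in the units of the state.
- manip.observe(): the state, without advancing time (a new reading comes with each control period).
- manip.grab_frame(name): name is "scene" or "top" or "wrist"; returns the picture (420x560x3 uint8, red, green, blue); there is no depth.
- manip.camera_params(name): a dict with "K" (3x3 intrinsics, pixels), "rvec" (rotation vector, rad) and "tvec" (3), from world to camera coordinates, as OpenCV has them; the wrist camera has in their place "hand_eye" (4x4, takes a point from camera to tool coordinates, whose origin is the TCP and whose axes are the tool frame's). Camera axes: x right, y down, z forward; pixel columns grow to the right and rows downward; lengths in m; the calibration is good to about 2 mm. A picture is of the moment at which its call begins: read the wrist's pose just before it. camera_params takes no time and is no camera call.
- manip.hand_in(): hands the job in, once; it reports no verdict.
The state is a dict: "clock": time; "joint_pos": joint angles; "joint_vel": joint speeds; "effort": joint torques, N m; "ee_pos": TCP position; "tcp_rot": TCP orientation; "force": force on the tool from outside, world axes, zero at the start; "wrist_torque": the same for the moment, N m; "gripper_width": finger opening in m.
Only numpy, scipy, OpenCV 4.12 (cv2) and the standard library are available. Lean on these libraries where they do the work, as an engineer would, in place of code of your own. Each camera call takes 0.05 s, during which the arm holds its last target. There are 200 camera calls.

### The job

Slide open the cover of the slide incubation chamber and set the white slide mailer from the bench down gently (not dropped) in the chamber's free bay, flat on the rubber mat and straight along it. Then slide the cover fully shut. The other mailer, already in the chamber, stays in its bay, and everything else on the bench is left where it is.

Things in the scene. Friction and masses are not known exactly. Their poses are not given: they have to be found in the camera images.
- chamber: The slide incubation chamber, fixed: a low white box 260 (x) x 176 (y) x 60 mm high, aluminium guide rails (tops at z = 60, inner faces at y = +-83) along both long sides. Origin at the centre of its underside, x along its length, which lies roughly across the robot's view. The -x end is the open-topped compartment, the +x end closed housing onto which the cover slides.
- chamber_in (a point): Centre of the compartment's floor, 18 mm above the bench, axes as the chamber's. Inside, the compartment is 100 (x) x 160 mm (y); its wall tops are 31 mm above the floor. A rib (6 mm wide, 5 mm high) along x through this point parts it into two bays, whose middles lie at y = +-38.
- cover (a joint): Flat steel cover, 118 (x) x 164 (y) x 4 mm, underside 50 mm above the bench, sliding along the chamber's x. 0 = fully shut (stop), 0.130 m = fully open (stop, towards +x). It stays where it is left; friction about 2 N. Starts shut or up to 35 mm open. From 106 mm on the whole compartment is free from above.
- cover_grip (a point): Middle of the cover's black handle: an upright rib in the middle of the cover, 12 mm thick (along the chamber's x), 70 mm long (along the chamber's y), 22 mm high above the cover (z = 54 to 76 mm); this point is 65 mm above the bench. Axes parallel to the chamber's.
- mat: Dark ribbed rubber mat, 94 (x) x 60 (y) x 4 mm, fixed on the floor of the free bay (either of the two bays, by chance); origin at the centre of its underside, 18 mm above the bench, axes parallel to the chamber's. A mailer lying on it has its underside 22 mm and its top 44 mm above the bench, 6 mm below the cover.
- mailer_center (a point): Centre of the slide mailer that is to be loaded: a flat closed white plastic box 78 (x, length) x 28 (y) x 22 mm (z, height), about 50 g, lying flat on the bench to the robot's left, so this point is 11 mm above the bench. Either end may lead.
- spare_center (a point): Centre of the other, alike mailer (78 x 28 x 22 mm), which already lies flat in the middle of the chamber's other bay, on the bare floor, along the chamber's x.
- glassbox: Bystander: small cardboard cover-glass box, 40 x 36 x 26 mm, on the bench near the mailer. Origin at its underside, as for the bystanders below.
- dish: Bystander: glass dish, 90 mm wide, 18 mm high, beyond the mailer.
- jar: Bystander: brown glass jar, 52 mm wide, 55 mm high, at the back left.
- flask: Bystander: conical glass flask with black stopper, 92 mm wide, 147 mm high, to the left.
- reagent: Bystander: brown reagent bottle, 62 mm wide, 130 mm high, to the right.
Not all that is in view belongs to the job. Leave any red look-alike of the part that bears mailer_center alone.

How it is judged:
By the outcome, as a careful person would: the job done as asked, in the order asked, and still so for the second after the job is handed in, with the robot touching nothing.
It also fails if it takes over 72 s, if anything falls off the work surface, if the arm or the gripper's body presses on something with over 40 N, if the wrist force passes 120 N, or if a joint passes its speed limit or range.

## Working session

There is one attempt and no reset: what is moved stays moved. The work goes in short steps, Python scripts to look and compute and a tool call to move; the robot and the scene stay as the last step left them, time stands still between calls to the robot, and variables do not carry over. Pictures are saved under pics/ and viewed, about 8 in all and at most 12, crops included, and the job is handed in when it is done.

Besides the shell and the picture viewer there is one more tool, called after "Emit:" as name(argument=value, ...) on one line, values as JSON. move_arm: Moves the arm, as the interface text tells. Its arguments: {"type":"object","properties":{"commands":{"type":"array","items":{"type":"object","properties":{"claw":{"type":"number"},"delta_pos":{"type":"array","items":{"type":"number"}},"delta_rot":{"type":"array","items":{"type":"number"}}}}}},"required":["commands"]}

```bash
mkdir -p pics; cat > h.py <<'E'
import numpy as np, cv2
from bench import manip
def save(n,f):
    im=manip.grab_frame(n); cv2.imwrite(f'pics/{f}.png',im[:,:,::-1]); return im
def cam(n,st=None):
    p=manip.camera_params(n); K=np.array(p["K"])
    if "hand_eye" in p:
        st=st or manip.observe(); T=np.eye(4);T[:3,:3]=st["tcp_rot"];T[:3,3]=st["ee_pos"]
        M=T@np.array(p["hand_eye"]); return K,M[:3,:3],M[:3,3]
    R=cv2.Rodrigues(np.array(p["rvec"],float))[0]; return K,R.T,-R.T@np.array(p["tvec"],float).ravel()
def ray(c,uv,z):
    K,R,o=c; d=R@np.linalg.inv(K)@np.array([uv[0],uv[1],1.]); return o+d*(z-o[2])/d[2]
def proj(c,P):
    K,R,o=c; q=K@R.T@(np.array(P)-o); return q[:2]/q[2]
def tri(c1,u1,c2,u2):
    A=[];b=[]
    for (K,R,o),u in((c1,u1),(c2,u2)):
        d=R@np.linalg.inv(K)@np.array([u[0],u[1],1.]);d/=np.linalg.norm(d);Q=np.eye(3)-np.outer(d,d);A.append(Q);b.append(Q@o)
    return np.linalg.lstsq(np.vstack(A),np.hstack(b),rcond=None)[0]
def whites(im,lo=150):
    m=((im.min(2)>lo)&(im.max(2).astype(int)-im.min(2)<40)).astype(np.uint8)*255
    return m
E
python3 - <<'E'
from h import *
a=save("top","top0");b=save("scene","sc0");st=manip.observe();w=save("wrist","wr0")
for n in("top","scene","wrist"):print(n,cam(n,st)[2].round(3),cam(n,st)[0][0,0])
print(st["tcp_rot"],st["gripper_width"],st["force"])
cv2.imwrite('pics/all0.png',cv2.resize(np.hstack([a,b])[:,:,::-1],(800,300),interpolation=cv2.INTER_AREA))
E
```

```text
top [ 0.438 -0.02   1.483] 500.14444212400355
scene [1.242 0.237 1.059] 437.67742830173836
wrist [0.171 0.5   0.373] 299.59952569629013
[[ 4.47312839e-01  8.94377413e-01 -5.16605490e-04]
 [ 8.94376711e-01 -4.47313135e-01 -1.12157260e-03]
 [-1.23419362e-03  3.96539040e-05 -9.99999238e-01]] 0.08564922124588419 [-0.18290344  0.27695048 -0.87894025]
```

View pics/top0.png

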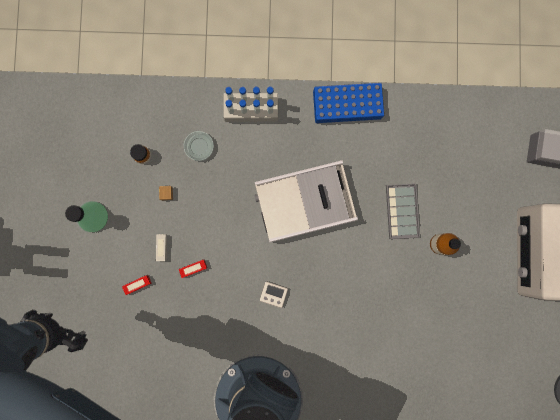

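View pics/sc0.png

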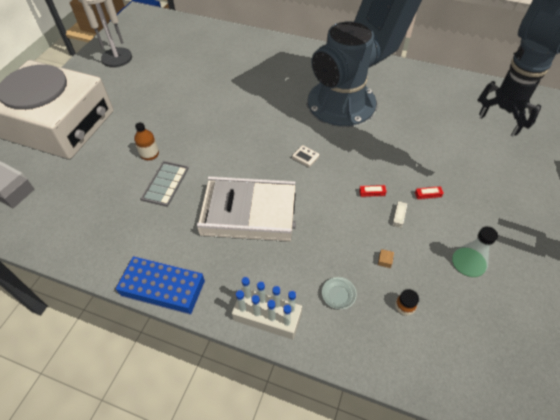

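View pics/wr0.png

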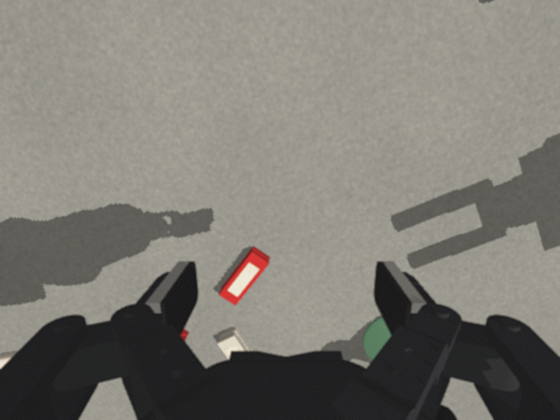

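The top view shows the chamber at (305,200). Its grey cover with the black handle is at (322,195), a little open on the right side, with the housing to the left, so chamber +x points to world +y. The white mailer is at (162,248), with red look-alikes at (137,285) and (193,268). The scene view agrees: mailer (400,213), handle (230,200). The wrist view shows one red mailer and the end of the white one.

```bash
python3 - <<'E'
from h import *
a=cv2.imread('pics/top0.png')[:,:,::-1];b=cv2.imread('pics/sc0.png')[:,:,::-1]
ct,cs=cam("top"),cam("scene")
def comp(m,seed,r=12):
    n,l,s,c=cv2.connectedComponentsWithStats(m.astype(np.uint8)*255)
    i=min([k for k in range(1,n) if s[k,4]>15],key=lambda k:np.hypot(*(c[k]-seed)))
    P=np.argwhere(l==i)[:,::-1].astype(np.float32); return c[i],cv2.minAreaRect(P),s[i,4]
def dark(im):return im.max(2)<60
ht=comp(dark(a),(322,195));hs=comp(dark(b),(230,200));print(ht,hs)
print('handle',tri(ct,ht[0],cs,hs[0]))
mt=comp(whites(a,165),(162,248));ms=comp(whites(b,165),(400,213));print(mt,ms)
print('mailer',tri(ct,mt[0],cs,ms[0]), ray(ct,mt[0],.022))
bx=[ray(ct,p,.022)[:2] for p in cv2.boxPoints(mt[1])];print(np.round(bx,3))
E
python3 - <<'E'
import cv2,numpy as np
a=cv2.imread('pics/top0.png')[150:255,245:370];b=cv2.imread('pics/sc0.png')[165:250,190:310]
a=cv2.resize(a,None,fx=4,fy=4,interpolation=cv2.INTER_CUBIC);a=cv2.resize(a,(500,420));b=cv2.resize(b,(300,212));c=np.zeros((420,300,3),np.uint8);c[:212]=b
cv2.imwrite('pics/crop0.png',np.hstack([a,c]))
E
```

```text
(array([322.76415094, 196.25471698]), ((322.8235778808594, 196.2941131591797), (23.768489837646484, 4.365641117095947), 75.96376037597656), np.int32(106)) (array([229.69230769, 200.46153846]), ((229.80772399902344, 199.96153259277344), (3.9223227500915527, 20.39607810974121), 11.309932708740234), np.int32(78))
handle [ 0.58985529 -0.16956075  0.06250229]
(array([160.21167883, 248.30656934]), ((160.0, 247.0), (26.0, 8.0), 90.0), np.int32(137)) (array([400.35820896, 212.4278607 ]), ((400.4705505371094, 212.38233947753906), (9.761872291564941, 20.933792114257812), 12.52880573272705), np.int32(201))
mailer [0.42816441 0.2973776  0.01739757] [0.42811609 0.29678714 0.022     ]
[[0.469 0.311]
 [0.47  0.288]
 [0.395 0.284]
 [0.394 0.308]]
```

View pics/crop0.png

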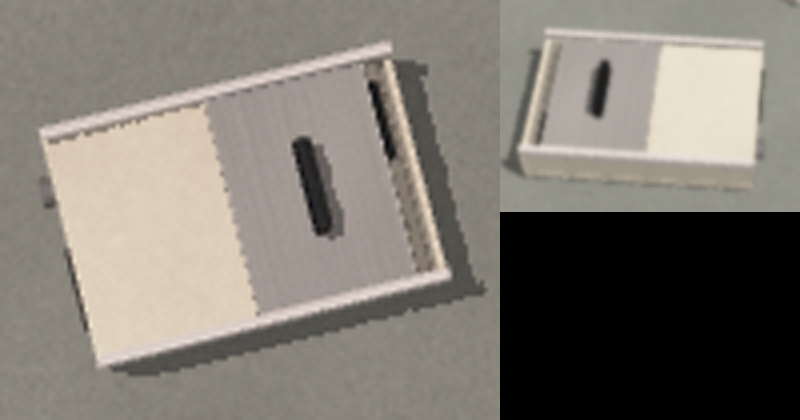

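The crop shows the cover slightly open at its right edge. A black mat strip is visible in the far (world +x) bay, and the housing is on the left. The handle height triangulated to 62.5 mm, against 65 mm in the text. Next I'll work out the chamber frame and the first move.

```bash
cat >> h.py <<'E'
def goto(pos,yaw):
    from scipy.spatial.transform import Rotation as Ro
    s=manip.observe();R=np.array(s["tcp_rot"]);a=np.radians(yaw)
    x=np.array([np.cos(a),np.sin(a),0]);z=np.array([0,0,-1.]);T=np.stack([x,np.cross(z,x),z],1)
    print('dpos cm',(R.T@(np.array(pos)-s["ee_pos"])*100).round(2),'rot',np.degrees(Ro.from_matrix(R.T@T).as_rotvec()).round(2))
E
python3 - <<'E'
from h import *
ct=cam("top")
C=[ray(ct,p,.06)[:2] for p in ((342.5,161.3),(357,218.8),(269.5,241.3),(255.8,183.3))]
C=np.array(C);print(C.round(3),C.mean(0))
for i,j in((0,3),(1,2),(1,0),(2,3)):d=C[j]-C[i];print(np.linalg.norm(d),np.degrees(np.arctan2(d[1],d[0])))
goto((.60,-.16,.25),104)
E
```

```text
[[ 0.692 -0.224]
 [ 0.528 -0.268]
 [ 0.457 -0.02 ]
 [ 0.622  0.024]] [ 0.57473113 -0.12220845]
0.2573146369007229 106.00255661562065
0.25784907385919625 106.00877007802549
0.170407152971465 15.120370162834389
0.17044417693292427 14.940882373427927
dpos cm [-39.95  60.82  -1.87] rot [-2.000e-02  6.000e-02 -4.057e+01]
```

Emit:
move_arm(commands=[{"claw":0,"delta_pos":[-20,30,-1.5],"delta_rot":[0,0,-20]},{"claw":0,"delta_pos":[-20,30,-1.5],"delta_rot":[0,0,-20]},{"claw":0,"delta_pos":[-20,30,-1.5],"delta_rot":[0,0,-20]},{"claw":0,"delta_pos":[-40,60.8,-1.9],"delta_rot":[0,0,-42]},{"claw":0,"delta_pos":[-40,60.8,-1.9],"delta_rot":[0,0,-42]},{"claw":0,"delta_pos":[-40,60.8,-1.9],"delta_rot":[0,0,-42]},{"claw":0,"delta_pos":[-40,60.8,-1.9],"delta_rot":[0,0,-42]},{"claw":0,"delta_pos":[-40,60.8,-1.9],"delta_rot":[0,0,-42]}])

```text
clock: 0.82
ee_pos: [0.3895, 0.202, 0.2407]
tcp_rot: [[-0.271, 0.963, 0.0], [0.963, 0.271, 0.0], [-0.0, 0.0, -1.0]]
force: [0.7, 1.1, 0.8]
gripper_width: 0.0858
```

```bash
python3 -c "
from h import *
goto((.60,-.16,.25),105.5)"
```

```text
dpos cm [-40.55  10.44  -0.93] rot [0.   0.   0.24]
```

Emit:
move_arm(commands=[{"claw":0,"delta_pos":[-39.8,10.2,-0.9],"delta_rot":[0,0,0]},{"claw":0,"delta_pos":[-39.8,10.2,-0.9],"delta_rot":[0,0,0]},{"claw":0,"delta_pos":[-39.8,10.2,-0.9],"delta_rot":[0,0,0]},{"claw":0,"delta_pos":[-39.8,10.2,-0.9],"delta_rot":[0,0,0]},{"claw":0,"delta_pos":[-39.8,10.2,-0.9],"delta_rot":[0,0,0]},{"claw":0,"delta_pos":[-39.8,10.2,-0.9],"delta_rot":[0,0,0]},{"claw":0,"delta_pos":[-39.8,10.2,-0.9],"delta_rot":[0,0,0]},{"claw":0,"delta_pos":[-39.8,10.2,-0.9],"delta_rot":[0,0,0]}])

```text
clock: 1.48
ee_pos: [0.5553, -0.0877, 0.2478]
tcp_rot: [[-0.266, 0.964, -0.0], [0.964, 0.266, -0.0], [0.0, -0.0, -1.0]]
force: [1.9, 1.5, 0.4]
gripper_width: 0.0854
```

```bash
python3 -c "
from h import *
s=manip.observe();save('wrist','wr1');c=cam('wrist',s);print(s['ee_pos'],s['joint_vel'],s['joint_pos'])
print(proj(c,(.59,-.17,.065)),c[1])
goto((.60,-.16,.25),105.5)"
```

```text
[ 0.55528157 -0.0876902   0.24782513] [-41.0530712   30.55569883  44.29508207  13.48017072   0.308095
 -40.86251314] [-8.97294825e+00  1.70971648e+01  6.42867416e+00  7.93441552e+01
 -2.02304740e-03 -2.43810030e+01]
[207.18751962 201.43313327] [[-2.65852055e-01  9.25458218e-01  2.69906970e-01]
 [ 9.64013821e-01  2.55162754e-01  7.46278902e-02]
 [ 1.94788460e-04  2.80034027e-01 -9.59990055e-01]]
dpos cm [-7.53  2.22 -0.27] rot [ 0.04  0.19 -0.26]
```

View pics/wr1.png

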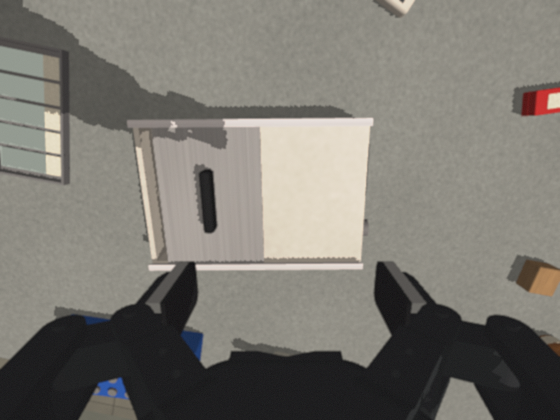

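The wrist view shows the handle at (208,201), which matches the prediction of (207,201). I'll go above it, then check.

```bash
python3 -c "
from h import *
goto((.590,-.170,.13),105.7)"
```

```text
dpos cm [-8.2   0.99 11.73] rot [ 0.04  0.19 -0.46]
```

Emit:
move_arm(commands=[{"claw":0,"delta_pos":[-7,0.8,11],"delta_rot":[0,0,0]},{"claw":0,"delta_pos":[-7,0.8,11],"delta_rot":[0,0,0]},{"claw":0,"delta_pos":[-7,0.8,11],"delta_rot":[0,0,0]},{"claw":0,"delta_pos":[-7,0.8,11],"delta_rot":[0,0,0]},{"claw":0,"delta_pos":[-7,0.8,11],"delta_rot":[0,0,0]},{"claw":0,"delta_pos":[-7,0.8,11],"delta_rot":[0,0,0]}])

```text
clock: 2.03
ee_pos: [0.581, -0.1506, 0.1384]
tcp_rot: [[-0.266, 0.964, -0.001], [0.964, 0.266, 0.0], [0.001, -0.001, -1.0]]
force: [0.1, 0.9, 0.5]
gripper_width: 0.0855
```

```bash
python3 -c "
from h import *
s=manip.observe();im=save('wrist','wr2');c=cam('wrist',s);print(s['ee_pos'])
p=proj(c,(.59,-.17,.076));print(p)
m=(im.max(2)<60).astype(np.uint8)
n,l,st,ce=cv2.connectedComponentsWithStats(m)
for k in range(1,n):
  if 200<st[k,4]: print(st[k],ce[k],ray(c,ce[k],.07),cv2.minAreaRect(np.argwhere(l==k)[:,::-1].astype(np.float32)))
goto((.590,-.170,.06),105.7)"
```

```text
[ 0.58097839 -0.15057438  0.13835814]
[257.70623788 231.88007194]
[ 47  30  11 113 927] [51.93096009 85.10140237] [ 0.5292493  -0.32358071  0.07      ] ((52.108028411865234, 85.99708557128906), (112.22930145263672, 8.861628532409668), 88.45184326171875)
[ 250  180   19   92 1460] [259.67260274 224.36849315] [ 0.58615023 -0.1700013   0.07      ] ((259.2055969238281, 225.51416015625), (91.1997299194336, 17.104412078857422), 88.97696685791016)
[    0   261   560   159 47609] [281.24005965 367.12499737] [ 0.70715993 -0.12061164  0.07      ] ((279.5, 340.0), (158.0, 559.0), 90.0)
dpos cm [-2.12  0.28  7.94] rot [ 0.07  0.03 -0.25]
```

View pics/wr2.png

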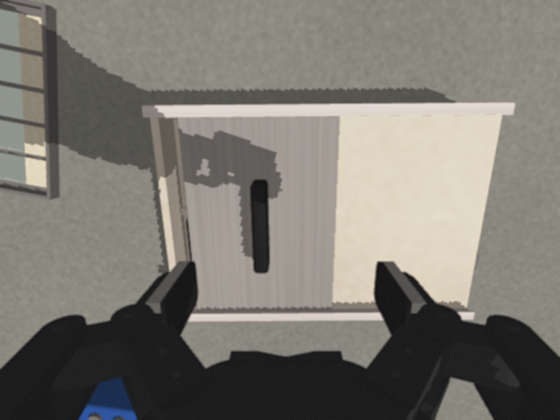

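Emit:
move_arm(commands=[{"claw":0,"delta_pos":[-1.9,0.1,3],"delta_rot":[0,0,0]},{"claw":0,"delta_pos":[-1.9,0.1,5],"delta_rot":[0,0,0]},{"claw":0,"delta_pos":[-1.9,0.1,6],"delta_rot":[0,0,0]},{"claw":0,"delta_pos":[-1.9,0.1,6.5],"delta_rot":[0,0,0]},{"claw":0,"delta_pos":[-1.9,0.1,6.5],"delta_rot":[0,0,0]}])

```text
clock: 2.5
ee_pos: [0.5872, -0.1681, 0.0735]
tcp_rot: [[-0.267, 0.964, 0.0], [0.964, 0.267, 0.0], [-0.0, 0.0, -1.0]]
force: [-1.1, 0.5, -0.0]
gripper_width: 0.0852
```

```bash
python3 -c "
from h import *
s=manip.observe();print(s['joint_vel'],s['force'])
goto((.589,-.170,.06),105.8)"
```

```text
[-0.1862439  -0.71960993  1.39010439  1.11530148 -0.10415526 -0.19260925] [-1.07456364  0.46556879 -0.02385397]
dpos cm [-0.24  0.13  1.35] rot [ 0.    0.   -0.32]
```

Settled, with little lag. Now down and close.

Emit:
move_arm(commands=[{"claw":0,"delta_pos":[-0.2,0.1,0.7],"delta_rot":[0,0,0]},{"claw":0,"delta_pos":[-0.2,0.1,1.2],"delta_rot":[0,0,0]},{"claw":120,"delta_pos":[-0.2,0.1,1.2],"delta_rot":[0,0,0]},{"claw":255,"delta_pos":[-0.2,0.1,1.2],"delta_rot":[0,0,0]},{"claw":255,"delta_pos":[-0.2,0.1,1.2],"delta_rot":[0,0,0]},{"claw":255,"delta_pos":[-0.2,0.1,1.2],"delta_rot":[0,0,0]},{"claw":255,"delta_pos":[-0.2,0.1,1.2],"delta_rot":[0,0,0]},{"claw":255,"delta_pos":[-0.2,0.1,1.2],"delta_rot":[0,0,0]}])

```text
clock: 3.17
ee_pos: [0.5887, -0.1705, 0.0611]
tcp_rot: [[-0.266, 0.964, 0.0], [0.964, 0.266, 0.0], [0.0, 0.0, -1.0]]
force: [-0.8, 2.7, 0.3]
gripper_width: 0.0122
```

Emit:
move_arm(commands=[{"claw":255,"delta_pos":[0,0,0],"delta_rot":[0,0,0]},{"claw":255,"delta_pos":[0,0,0],"delta_rot":[0,0,0]},{"claw":255,"delta_pos":[0,0,0],"delta_rot":[0,0,0]}])

```text
clock: 3.42
ee_pos: [0.5887, -0.1706, 0.0613]
tcp_rot: [[-0.266, 0.964, 0.0], [0.964, 0.266, -0.0], [-0.0, 0.0, -1.0]]
force: [-2.1, 1.4, 7.0]
gripper_width: 0.0105
```

Emit:
move_arm(commands=[{"claw":255,"delta_pos":[1,0,0],"delta_rot":[0,0,0]},{"claw":255,"delta_pos":[2.5,0,0],"delta_rot":[0,0,0]},{"claw":255,"delta_pos":[4,0,0],"delta_rot":[0,0,0]},{"claw":255,"delta_pos":[5.5,0,0],"delta_rot":[0,0,0]},{"claw":255,"delta_pos":[7,0,0],"delta_rot":[0,0,0]},{"claw":255,"delta_pos":[8,-0.05,0],"delta_rot":[0,0,0]},{"claw":255,"delta_pos":[9,-0.05,0],"delta_rot":[0,0,0]},{"claw":255,"delta_pos":[9,-0.05,0],"delta_rot":[0,0,0]}])

```text
clock: 4.08
ee_pos: [0.5638, -0.0825, 0.0613]
tcp_rot: [[-0.267, 0.964, -0.0], [0.964, 0.267, 0.0], [0.0, 0.0, -1.0]]
force: [-2.8, 1.4, 6.3]
gripper_width: 0.0105
```

Emit:
move_arm(commands=[{"claw":255,"delta_pos":[0.6,0,0],"delta_rot":[0,0,0]},{"claw":255,"delta_pos":[1.0,0,0],"delta_rot":[0,0,0]},{"claw":255,"delta_pos":[1.0,0,0],"delta_rot":[0,0,0]}])

```text
clock: 4.33
ee_pos: [0.5613, -0.0738, 0.0613]
tcp_rot: [[-0.266, 0.964, -0.0], [0.964, 0.266, -0.0], [-0.0, -0.0, -1.0]]
force: [-3.2, 0.4, 7.6]
gripper_width: 0.0103
```

Emit:
move_arm(commands=[{"claw":255,"delta_pos":[0.3,0,0],"delta_rot":[0,0,0]},{"claw":255,"delta_pos":[0.6,0,0],"delta_rot":[0,0,0]},{"claw":255,"delta_pos":[0.8,0,0],"delta_rot":[0,0,0]}])

```text
clock: 4.58
ee_pos: [0.5593, -0.0669, 0.0613]
tcp_rot: [[-0.266, 0.964, 0.0], [0.964, 0.266, -0.001], [-0.001, -0.0, -1.0]]
force: [-3.5, -2.1, 6.9]
gripper_width: 0.0104
```

```bash
python3 - <<'E'
from h import *
s=manip.observe();im=save('wrist','wr3');c=cam('wrist',s);print(s['ee_pos'],s['force'])
E
```

```text
[ 0.55932785 -0.066862    0.06130875] [-3.50533045 -2.14663399  6.91353515]
```

View pics/wr3.png

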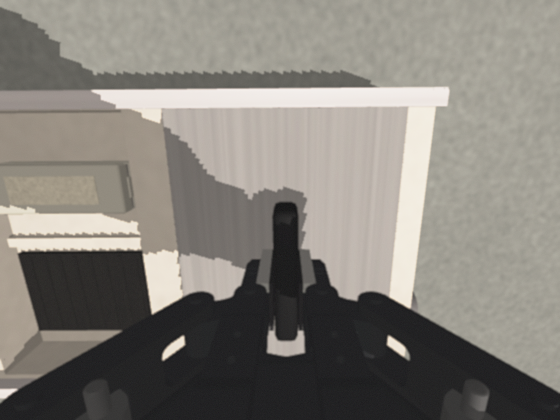

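The cover is open by about 125–130 mm and the compartment is entirely free. The dark mat in the far bay is at image (85,290), and the spare mailer lies in the near bay at (65,187). I'll release and head to the mailer.

Emit:
move_arm(commands=[{"claw":0,"delta_pos":[0,0,0],"delta_rot":[0,0,0]},{"claw":0,"delta_pos":[0,0,0],"delta_rot":[0,0,0]},{"claw":0,"delta_pos":[0,0,0],"delta_rot":[0,0,0]},{"claw":0,"delta_pos":[0,0,0],"delta_rot":[0,0,0]},{"claw":0,"delta_pos":[0,0,-2],"delta_rot":[0,0,0]},{"claw":0,"delta_pos":[0,0,-6],"delta_rot":[0,0,0]},{"claw":0,"delta_pos":[0,0,-10],"delta_rot":[0,0,0]},{"claw":0,"delta_pos":[0,0,-14],"delta_rot":[0,0,0]}])

```text
clock: 5.3
ee_pos: [0.5589, -0.0665, 0.2022]
tcp_rot: [[-0.266, 0.964, -0.001], [0.964, 0.266, 0.0], [0.0, -0.001, -1.0]]
force: [1.6, -0.2, 0.2]
gripper_width: 0.0851
```

```bash
python3 - <<'E'
from h import *
s=manip.observe();im=save('wrist','wr4');print(s['ee_pos'],s['force'],s['gripper_width'])
goto((.470,.300,.20),92)
E
```

```text
[ 0.5588823  -0.06653673  0.2022256 ] [ 1.61094235 -0.24178419  0.24718106] 0.0851471064015476
dpos cm [37.82  0.88  0.92] rot [ 0.53  0.15 13.42]
```

View pics/wr4.png

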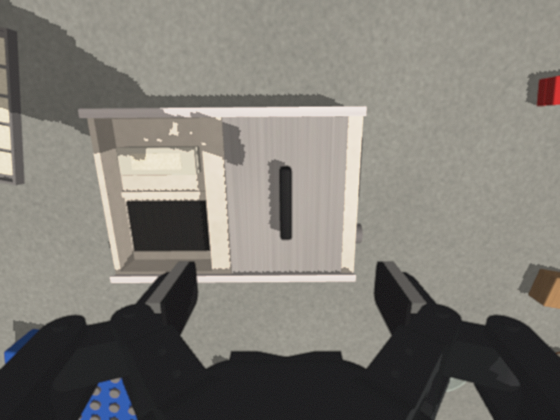

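The chamber is open: mat at (168,226), spare mailer at (160,160), handle at (286,203). The mailer is next. I'll move there and measure the mat from this frame by script.

Emit:
move_arm(commands=[{"claw":0,"delta_pos":[37.8,0.9,0],"delta_rot":[0,0,13]},{"claw":0,"delta_pos":[37.8,0.9,0],"delta_rot":[0,0,13]},{"claw":0,"delta_pos":[37.8,0.9,0],"delta_rot":[0,0,13]},{"claw":0,"delta_pos":[37.8,0.9,0],"delta_rot":[0,0,13]},{"claw":0,"delta_pos":[37.8,0.9,0],"delta_rot":[0,0,13]},{"claw":0,"delta_pos":[37.8,0.9,0],"delta_rot":[0,0,13]},{"claw":0,"delta_pos":[37.8,0.9,0],"delta_rot":[0,0,13]},{"claw":0,"delta_pos":[37.8,0.9,0],"delta_rot":[0,0,13]}])

```text
clock: 6.02
ee_pos: [0.4783, 0.256, 0.2009]
tcp_rot: [[-0.042, 0.999, 0.0], [0.999, 0.042, 0.0], [0.0, 0.0, -1.0]]
force: [1.0, 0.3, 0.6]
gripper_width: 0.0857
```

Emit:
move_arm(commands=[{"claw":0,"delta_pos":[7,0.5,0],"delta_rot":[0,0,0]},{"claw":0,"delta_pos":[7,0.5,0],"delta_rot":[0,0,0]},{"claw":0,"delta_pos":[7,0.5,0],"delta_rot":[0,0,0]},{"claw":0,"delta_pos":[7,0.5,0],"delta_rot":[0,0,0]}])

```text
clock: 6.35
ee_pos: [0.4807, 0.3256, 0.2002]
tcp_rot: [[-0.045, 0.999, -0.001], [0.999, 0.045, -0.001], [-0.001, -0.001, -1.0]]
force: [-0.0, -1.0, -0.4]
gripper_width: 0.0853
```

```bash
cat >> h.py <<'E'
def rectpts(c,m,seed,z):
    n,l,s,ce=cv2.connectedComponentsWithStats(m.astype(np.uint8))
    i=min([k for k in range(1,n) if s[k,4]>60],key=lambda k:np.hypot(*(ce[k]-seed)))
    P=np.argwhere(l==i)[:,::-1].astype(float)
    W=np.array([ray(c,p,z)[:2] for p in P])*1000
    r=cv2.minAreaRect(W.astype(np.float32)); print('px',ce[i].round(1),s[i],'rect mm',r); return r
E
python3 - <<'E'
from h import *
from scipy.spatial.transform import Rotation as Ro
s=manip.observe();im=save('wrist','wr5');c=cam('wrist',s);print(s['ee_pos'],np.max(np.abs(s['joint_vel'])))
e=proj(c,(.428,.297,.022));print(e)
rectpts(c,whites(im,170),e,.022)
# mat: from wr4 (pose then)
st={'tcp_rot':Ro.from_euler('z',0).as_matrix(),'ee_pos':[0.5588823,-0.06653673,0.2022256]}
st['tcp_rot']=np.array([[-.266,.964,-.001],[.964,.266,0],[0,-.001,-1.]])
c4=cam('wrist',st);w=cv2.imread('pics/wr4.png')[:,:,::-1]
rectpts(c4,w.max(2)<45,(168,226),.022)
h=rectpts(c4,w.max(2)<60,(286,203),.076)
rectpts(cam('top'),save('top','top1').max(2)<45,(340,186),.022)
E
```

```text
[0.48071167 0.32564479 0.20021601] 2.3349500831585708
[261.42428787 141.44589837]
px [260.7 141.8] [ 248  105   26   76 1933] rect mm ((430.330322265625, 295.9634094238281), (76.5927734375, 26.360599517822266), 1.922287940979004)
px [169.5 225.2] [ 128  201   81   49 3282] rect mm ((632.52587890625, -184.5983123779297), (57.554832458496094, 85.12409210205078), 15.839314460754395)
px [285.  202.2] [280 167  11  72 777] rect mm ((558.7573852539062, -68.2200927734375), (67.8810043334961, 9.48731803894043), 15.67431354522705)
px [325.5 183.4] [309 171  34  26 527] rect mm ((632.124755859375, -181.22027587890625), (55.252498626708984, 90.25631713867188), 15.721570014953613)
```

View pics/wr5.png

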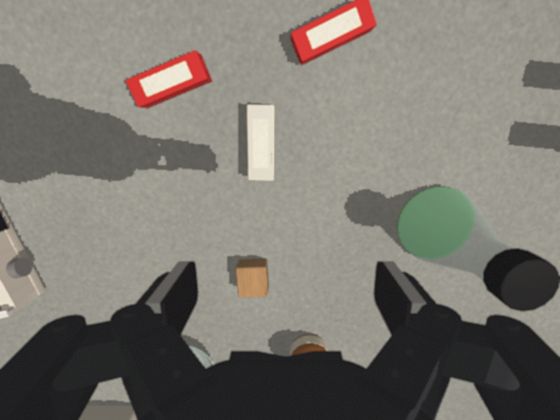

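The white mailer is at (261,142), with the red ones at (170,80) and (333,30) and the glass box at (252,278). Its measured centre is (0.430, 0.296), size 77 x 26, axis 1.9°. The mat centre comes out at about (0.632, -0.183) with chamber yaw 105.8°, and the two views agree within 3 mm.

```bash
python3 - <<'E'
from h import *
s=manip.observe();c=cam('wrist',s)
print(tri(c,(260.7,141.8),cam('top'),(160.2,248.3)),tri(c,(260.7,141.8),cam('scene'),(400.4,212.4)))
goto((.430,.296,.05),91.9); goto((.430,.296,.004),91.9)
E
```

```text
[0.4281388  0.2949677  0.03050109] [0.4289957  0.29552231 0.0188662 ]
dpos cm [-2.53 -5.2  15.06] rot [-0.04  0.05  0.53]
dpos cm [-2.53 -5.19 19.66] rot [-0.04  0.05  0.53]
```

Emit:
move_arm(commands=[{"claw":70,"delta_pos":[-2.5,-5.2,4],"delta_rot":[0,0,0.6]},{"claw":70,"delta_pos":[-2.5,-5.2,8],"delta_rot":[0,0,0.6]},{"claw":70,"delta_pos":[-2.5,-5.2,11],"delta_rot":[0,0,0.6]},{"claw":70,"delta_pos":[-2.5,-5.2,14],"delta_rot":[0,0,0.6]},{"claw":70,"delta_pos":[-2.5,-5.2,15],"delta_rot":[0,0,0.6]},{"claw":70,"delta_pos":[-2.5,-5.2,15],"delta_rot":[0,0,0.6]},{"claw":70,"delta_pos":[-2.5,-5.2,15],"delta_rot":[0,0,0.6]},{"claw":70,"delta_pos":[-2.5,-5.2,15],"delta_rot":[0,0,0.6]}])

```text
clock: 7.12
ee_pos: [0.432, 0.2977, 0.053]
tcp_rot: [[-0.031, 1.0, 0.003], [1.0, 0.031, 0.002], [0.002, 0.003, -1.0]]
force: [0.3, -0.1, 0.1]
gripper_width: 0.062
```

```bash
python3 - <<'E'
from h import *
s=manip.observe();im=save('wrist','wr6');c=cam('wrist',s);print(s['gripper_width'])
rectpts(c,whites(im,170),proj(c,(.43,.296,.022)),.022)
goto((.430,.296,.004),91.9)
E
```

```text
0.06196835120038698
px [284.5 271.7] [ 264  248   43   48 1925] rect mm ((451.7690734863281, 297.0343933105469), (32.96345901489258, 27.022912979125977), 0.6297359466552734)
dpos cm [-0.18 -0.22  4.91] rot [ 0.17 -0.11 -0.1 ]
```

View pics/wr6.png

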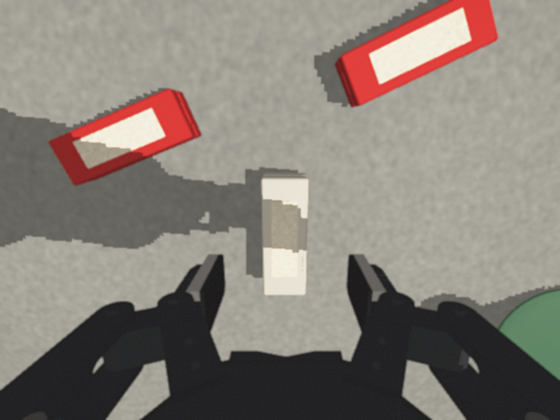

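The mailer at (285,235) is centred between the pads and clear of the red ones. Descending and closing.

Emit:
move_arm(commands=[{"claw":70,"delta_pos":[-0.15,-0.2,2],"delta_rot":[0,0,0]},{"claw":70,"delta_pos":[-0.15,-0.2,3.5],"delta_rot":[0,0,0]},{"claw":70,"delta_pos":[-0.15,-0.2,4.4],"delta_rot":[0,0,0]},{"claw":70,"delta_pos":[-0.15,-0.2,4.8],"delta_rot":[0,0,0]},{"claw":70,"delta_pos":[-0.15,-0.2,4.8],"delta_rot":[0,0,0]},{"claw":130,"delta_pos":[-0.15,-0.2,4.8],"delta_rot":[0,0,0]},{"claw":200,"delta_pos":[-0.15,-0.2,4.8],"delta_rot":[0,0,0]},{"claw":220,"delta_pos":[-0.15,-0.2,4.8],"delta_rot":[0,0,0]}])

```text
clock: 7.83
ee_pos: [0.429, 0.2959, 0.0039]
tcp_rot: [[-0.032, 0.999, 0.001], [0.999, 0.032, 0.001], [0.001, 0.001, -1.0]]
force: [-8.8, -5.6, 43.9]
gripper_width: 0.0266
```

Emit:
move_arm(commands=[{"claw":255,"delta_pos":[0,0,0],"delta_rot":[0,0,0]},{"claw":255,"delta_pos":[0,0,0],"delta_rot":[0,0,0]},{"claw":255,"delta_pos":[0,0,0],"delta_rot":[0,0,0]},{"claw":255,"delta_pos":[0,0,0],"delta_rot":[0,0,0]}])

```text
clock: 8.17
ee_pos: [0.429, 0.2959, 0.004]
tcp_rot: [[-0.032, 0.999, 0.002], [0.999, 0.032, 0.001], [0.001, 0.002, -1.0]]
force: [0.2, -0.8, 5.6]
gripper_width: 0.0266
```

Gripped at 26.6 mm. Lift, check that it's held, and carry.

Emit:
move_arm(commands=[{"claw":255,"delta_pos":[0,0,-1],"delta_rot":[0,0,0]},{"claw":255,"delta_pos":[0,0,-3],"delta_rot":[0,0,0]},{"claw":255,"delta_pos":[0,0,-6],"delta_rot":[0,0,0]},{"claw":255,"delta_pos":[0,0,-9],"delta_rot":[0,0,0]},{"claw":255,"delta_pos":[0,0,-12],"delta_rot":[0,0,0]},{"claw":255,"delta_pos":[0,0,-14],"delta_rot":[0,0,0]},{"claw":255,"delta_pos":[0,0,-14],"delta_rot":[0,0,0]}])

```text
clock: 8.75
ee_pos: [0.4302, 0.2968, 0.1482]
tcp_rot: [[-0.032, 0.999, 0.006], [0.999, 0.032, 0.004], [0.004, 0.006, -1.0]]
force: [0.3, 0.1, -0.9]
gripper_width: 0.0268
```

```bash
python3 - <<'E'
from h import *
print(manip.observe()['gripper_width']);goto((.632,-.183,.145),15.8)
E
```

```text
0.026823890707517735
dpos cm [-48.6   18.63   0.25] rot [ 0.16 -0.44 76.03]
```

Emit:
move_arm(commands=[{"claw":255,"delta_pos":[-3,1.2,0],"delta_rot":[0,0,5]},{"claw":255,"delta_pos":[-6,2.4,0],"delta_rot":[0,0,10]},{"claw":255,"delta_pos":[-9,3.5,0],"delta_rot":[0,0,15]},{"claw":255,"delta_pos":[-12,4.7,0],"delta_rot":[0,0,20]},{"claw":255,"delta_pos":[-15,5.9,0],"delta_rot":[0,0,25]},{"claw":255,"delta_pos":[-18,7,0],"delta_rot":[0,0,30]},{"claw":255,"delta_pos":[-21,8.2,0],"delta_rot":[0,0,35]},{"claw":255,"delta_pos":[-24,9.3,0],"delta_rot":[0,0,40]}])

```text
clock: 9.42
ee_pos: [0.5291, 0.057, 0.1431]
tcp_rot: [[0.621, 0.783, -0.0], [0.783, -0.621, -0.0], [-0.0, 0.0, -1.0]]
force: [1.2, 0.6, -0.4]
gripper_width: 0.0263
```

```bash
python3 - <<'E'
from h import *
print(manip.observe()['gripper_width']);goto((.632,-.183,.145),15.8)
E
```

```text
0.026334636593057372
dpos cm [-12.41  22.97  -0.19] rot [ 0.    0.   35.78]
```

Emit:
move_arm(commands=[{"claw":255,"delta_pos":[-1.6,2.9,0],"delta_rot":[0,0,5]},{"claw":255,"delta_pos":[-3.2,5.8,0],"delta_rot":[0,0,10]},{"claw":255,"delta_pos":[-4.8,8.7,0],"delta_rot":[0,0,15]},{"claw":255,"delta_pos":[-6.4,11.6,0],"delta_rot":[0,0,20]},{"claw":255,"delta_pos":[-8,14.5,0],"delta_rot":[0,0,25]},{"claw":255,"delta_pos":[-9.6,17.4,0],"delta_rot":[0,0,30]},{"claw":255,"delta_pos":[-11.2,20.3,0],"delta_rot":[0,0,35]},{"claw":255,"delta_pos":[-12.2,22.4,0],"delta_rot":[0,0,35]}])

```text
clock: 10.08
ee_pos: [0.6299, -0.1785, 0.1428]
tcp_rot: [[0.959, 0.283, -0.0], [0.283, -0.959, -0.001], [-0.0, 0.0, -1.0]]
force: [0.5, 0.6, -0.9]
gripper_width: 0.0266
```

Emit:
move_arm(commands=[{"claw":255,"delta_pos":[0,0,0],"delta_rot":[0,0,0]},{"claw":255,"delta_pos":[0,0,0],"delta_rot":[0,0,0]},{"claw":255,"delta_pos":[0,0,0],"delta_rot":[0,0,0]}])

```text
clock: 10.33
ee_pos: [0.629, -0.1754, 0.1427]
tcp_rot: [[0.957, 0.29, -0.001], [0.29, -0.957, 0.0], [-0.001, -0.001, -1.0]]
force: [-1.1, 0.2, -0.8]
gripper_width: 0.0267
```

```bash
python3 - <<'E'
from h import *
s=manip.observe();im=save('wrist','wr7');c=cam('wrist',s);print(s['ee_pos'],s['gripper_width'],proj(c,(.632,-.183,.022)))
for q in ((.6325,-.183,.022),):goto((q[0],q[1],.07),15.8)
E
```

```text
[ 0.62901064 -0.17539527  0.14266624] 0.0266961133644118 [286.68953856 213.35749217]
dpos cm [0.1  0.87 7.29] rot [-0.03  0.04  1.07]
```

View pics/wr7.png

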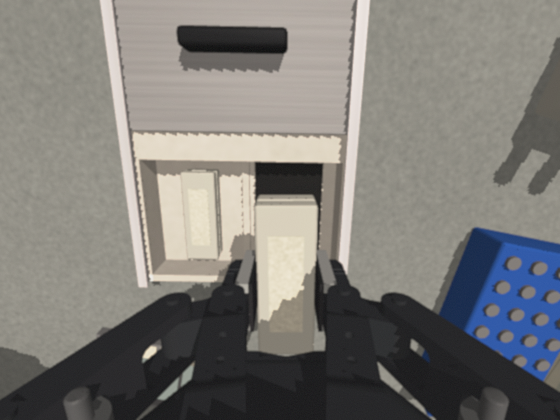

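The mailer is held straight over the free bay at (286,270). The spare is undisturbed at (200,213), and the mat spans columns 255–322. I'll check the compartment's position from its edges in this frame.

```bash
python3 - <<'E'
from h import *
s=manip.observe();c=cam('wrist',s)
a=np.radians(105.8);ex=np.array([np.cos(a),np.sin(a)]);ey=np.array([-ex[1],ex[0]])
def ch(u,z):
    d=(ray(c,u,z)[:2]-np.array((.632,-.183)))*1000; return (d@ex).round(1),(d@ey).round(1)
print('tcp',((s['ee_pos'][:2]-np.array((.632,-.183)))*1000@np.stack([ex,ey],1)).round(1))
print('mat edges',ch((255,170),.022),ch((322,170),.022))
print('+x wall edge',ch((290,163),.049),'-x floor',ch((200,263),.018))
print('spare (38 mm rib off)',ch((182,172),.04),ch((217,172),.04),ch((200,171),.04),ch((200,260),.04))
g=cv2.cvtColor(cv2.imread('pics/wr7.png'),cv2.COLOR_BGR2GRAY)
print('row170',g[172,235:350:1].tolist())
E
```

```text
tcp [8.5 0.7]
mat edges (np.float64(39.5), np.float64(28.5)) (np.float64(40.6), np.float64(-30.4))
+x wall edge (np.float64(49.5), np.float64(-1.7)) -x floor (np.float64(-53.0), np.float64(83.4))
spare (38 mm rib off) (np.float64(39.4), np.float64(86.5)) (np.float64(40.0), np.float64(57.8)) (np.float64(40.5), np.float64(71.7)) (np.float64(-39.3), np.float64(76.6))
row170 [134, 134, 134, 134, 133, 132, 139, 152, 157, 145, 137, 135, 134, 127, 120, 128, 134, 135, 135, 120, 78, 37, 28, 26, 27, 28, 28, 26, 27, 28, 27, 30, 27, 27, 30, 27, 27, 29, 29, 25, 30, 30, 27, 28, 28, 25, 28, 30, 30, 30, 30, 29, 26, 30, 28, 30, 29, 29, 25, 26, 30, 27, 28, 29, 26, 29, 26, 30, 29, 27, 30, 28, 28, 29, 28, 27, 29, 30, 27, 29, 29, 27, 28, 28, 29, 25, 39, 81, 123, 138, 137, 137, 137, 137, 139, 137, 138, 137, 138, 136, 124, 106, 99, 96, 97, 97, 103, 118, 128, 148, 190, 220, 222, 221, 220]
```

Mat, wall and spare all agree on the target within about 1–2 mm, so I'll use (0.633, -0.184). Lowering.

```bash
python3 - <<'E'
from h import *
goto((.633,-.184,.075),15.8)
E
```

```text
dpos cm [0.12 0.98 6.79] rot [-0.03  0.04  1.07]
```

Emit:
move_arm(commands=[{"claw":255,"delta_pos":[0.1,1,1],"delta_rot":[0,0,1.1]},{"claw":255,"delta_pos":[0.1,1,3],"delta_rot":[0,0,1.1]},{"claw":255,"delta_pos":[0.1,1,4.5],"delta_rot":[0,0,1.1]},{"claw":255,"delta_pos":[0.1,1,6],"delta_rot":[0,0,1.1]},{"claw":255,"delta_pos":[0.1,1,6.8],"delta_rot":[0,0,1.1]},{"claw":255,"delta_pos":[0.1,1,6.8],"delta_rot":[0,0,1.1]},{"claw":255,"delta_pos":[0.1,1,6.8],"delta_rot":[0,0,1.1]}])

```text
clock: 10.97
ee_pos: [0.6333, -0.1848, 0.0748]
tcp_rot: [[0.963, 0.271, -0.001], [0.271, -0.963, 0.0], [-0.001, -0.0, -1.0]]
force: [0.1, -0.3, -0.7]
gripper_width: 0.0263
```

```bash
python3 - <<'E'
from h import *
goto((.633,-.184,.0265),15.8)
E
```

```text
dpos cm [-0.01 -0.08  4.83] rot [-0.01  0.03 -0.06]
```

Emit:
move_arm(commands=[{"claw":255,"delta_pos":[0,-0.1,1.2],"delta_rot":[0,0,0]},{"claw":255,"delta_pos":[0,-0.1,2.4],"delta_rot":[0,0,0]},{"claw":255,"delta_pos":[0,-0.1,3.3],"delta_rot":[0,0,0]},{"claw":255,"delta_pos":[0,-0.1,4],"delta_rot":[0,0,0]},{"claw":255,"delta_pos":[0,-0.1,4.3],"delta_rot":[0,0,0]},{"claw":255,"delta_pos":[0,-0.1,4.5],"delta_rot":[0,0,0]},{"claw":255,"delta_pos":[0,-0.1,4.65],"delta_rot":[0,0,0]},{"claw":255,"delta_pos":[0,-0.1,4.65],"delta_rot":[0,0,0]}])

```text
clock: 11.63
ee_pos: [0.6334, -0.1842, 0.0286]
tcp_rot: [[0.963, 0.271, 0.0], [0.271, -0.963, -0.0], [0.0, 0.0, -1.0]]
force: [-0.2, -0.4, 0.3]
gripper_width: 0.0266
```

Emit:
move_arm(commands=[{"claw":255,"delta_pos":[0,0,0.1],"delta_rot":[0,0,0]},{"claw":255,"delta_pos":[0,0,0.15],"delta_rot":[0,0,0]},{"claw":255,"delta_pos":[0,0,0.15],"delta_rot":[0,0,0]}])

```text
clock: 11.88
ee_pos: [0.6333, -0.1842, 0.0271]
tcp_rot: [[0.963, 0.271, 0.0], [0.271, -0.963, -0.0], [0.0, 0.0, -1.0]]
force: [0.6, 0.6, -0.8]
gripper_width: 0.0265
```

Not yet in contact, so I'll step down slowly.

Emit:
move_arm(commands=[{"claw":255,"delta_pos":[0,0,0.05],"delta_rot":[0,0,0]},{"claw":255,"delta_pos":[0,0,0.1],"delta_rot":[0,0,0]},{"claw":255,"delta_pos":[0,0,0.1],"delta_rot":[0,0,0]}])

```text
clock: 12.13
ee_pos: [0.6333, -0.1842, 0.0261]
tcp_rot: [[0.963, 0.271, 0.0], [0.271, -0.963, -0.0], [0.0, 0.0, -1.0]]
force: [-0.3, 0.0, 0.2]
gripper_width: 0.0268
```

Emit:
move_arm(commands=[{"claw":255,"delta_pos":[0,0,0.05],"delta_rot":[0,0,0]},{"claw":255,"delta_pos":[0,0,0.05],"delta_rot":[0,0,0]},{"claw":255,"delta_pos":[0,0,0.05],"delta_rot":[0,0,0]}])

```text
clock: 12.38
ee_pos: [0.6333, -0.1842, 0.026]
tcp_rot: [[0.963, 0.271, 0.0], [0.271, -0.963, -0.0], [0.0, 0.0, -1.0]]
force: [-1.1, 1.2, 5.5]
gripper_width: 0.0269
```

Contact at 5.5 N at the expected height. Open a little, then rise.

Emit:
move_arm(commands=[{"claw":165,"delta_pos":[0,0,0],"delta_rot":[0,0,0]},{"claw":145,"delta_pos":[0,0,0],"delta_rot":[0,0,0]},{"claw":145,"delta_pos":[0,0,0],"delta_rot":[0,0,0]},{"claw":145,"delta_pos":[0,0,0],"delta_rot":[0,0,0]}])

```text
clock: 12.72
ee_pos: [0.6331, -0.1841, 0.0252]
tcp_rot: [[0.963, 0.271, -0.0], [0.271, -0.963, -0.0], [-0.0, -0.0, -1.0]]
force: [-0.6, -0.2, -0.1]
gripper_width: 0.0366
```

Emit:
move_arm(commands=[{"claw":145,"delta_pos":[0,0,-0.5],"delta_rot":[0,0,0]},{"claw":145,"delta_pos":[0,0,-1.5],"delta_rot":[0,0,0]},{"claw":145,"delta_pos":[0,0,-3.5],"delta_rot":[0,0,0]},{"claw":145,"delta_pos":[0,0,-6.5],"delta_rot":[0,0,0]},{"claw":145,"delta_pos":[0,0,-10],"delta_rot":[0,0,0]},{"claw":145,"delta_pos":[0,0,-13.5],"delta_rot":[0,0,0]},{"claw":145,"delta_pos":[0,0,-15],"delta_rot":[0,0,0]},{"claw":145,"delta_pos":[0,0,-15],"delta_rot":[0,0,0]}])

```text
clock: 13.38
ee_pos: [0.6353, -0.1847, 0.1814]
tcp_rot: [[0.963, 0.271, 0.008], [0.271, -0.963, -0.002], [0.007, 0.004, -1.0]]
force: [-0.7, 1.0, 0.3]
gripper_width: 0.037
```

```bash
python3 - <<'E'
from h import *
s=manip.observe();im=save('wrist','wr8');c=cam('wrist',s);print(s['ee_pos'],s['gripper_width'])
rectpts(c,whites(im,150),proj(c,(.633,-.184,.044)),.044)
g=im.mean(2)
for m in (130,):
    p=[proj(c,(.633+dx,-.184+dy,.044)).round(0) for dx,dy in((0,0),)];print(p)
goto((.559,-.068,.13),105.8)
a=save('top','top2'); crop=lambda i,y,x,h,w:cv2.resize(i[y:y+h,x:x+w],(400,400))[:,:,::-1]
cv2.imwrite('pics/f1.png',np.hstack([crop(im,100,120,320,320),crop(a,140,245,120,120)]))
E
```

```text
[ 0.63528603 -0.18473621  0.1814196 ] 0.03702209335486821
px [282.7 197.5] [ 268  159   32   80 2237] rect mm ((633.7155151367188, -185.70774841308594), (28.95176124572754, 79.07241821289062), 17.89693260192871)
[array([283., 198.])]
dpos cm [ -4.13 -13.27   4.82] rot [ 3.200e-01 -7.000e-02 -9.007e+01]
```

View pics/f1.png

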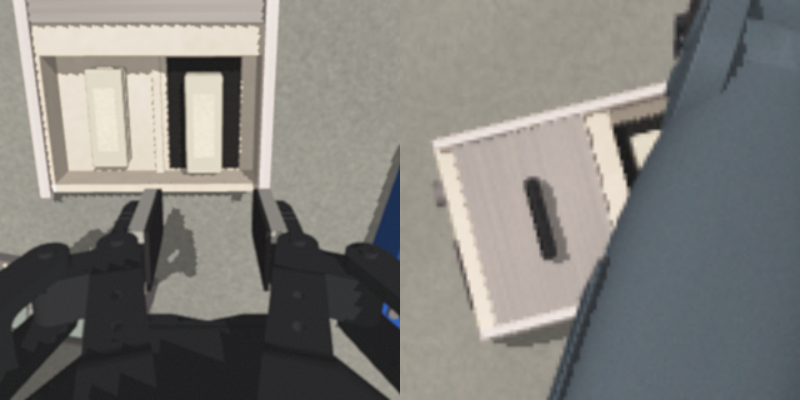

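The mailer lies flat on the mat (crop 203,120), measured at 79 x 29 mm with its top at 44 mm. The spare is in place. Now back to the handle to shut the cover.

Emit:
move_arm(commands=[{"claw":0,"delta_pos":[-1,-3,0],"delta_rot":[0,0,-7]},{"claw":0,"delta_pos":[-2,-6,0],"delta_rot":[0,0,-14]},{"claw":0,"delta_pos":[-3,-9,0],"delta_rot":[0,0,-21]},{"claw":0,"delta_pos":[-4,-12,0],"delta_rot":[0,0,-28]},{"claw":0,"delta_pos":[-4.2,-13,1],"delta_rot":[0,0,-35]},{"claw":0,"delta_pos":[-4.2,-13.2,2],"delta_rot":[0,0,-42]},{"claw":0,"delta_pos":[-4.2,-13.2,3],"delta_rot":[0,0,-49]},{"claw":0,"delta_pos":[-4.2,-13.2,4],"delta_rot":[0,0,-56]}])

```text
clock: 14.15
ee_pos: [0.5558, -0.0678, 0.1339]
tcp_rot: [[0.307, 0.952, -0.002], [0.952, -0.307, 0.0], [-0.001, -0.002, -1.0]]
force: [0.9, 0.9, 0.2]
gripper_width: 0.0855
```

```bash
python3 - <<'E'
from h import *
goto((.559,-.067,.125),105.8)
E
```

```text
dpos cm [0.18 0.28 0.89] rot [ -0.12  -0.   -33.68]
```

Emit:
move_arm(commands=[{"claw":0,"delta_pos":[0.2,0.3,0.5],"delta_rot":[0,0,-33.7]},{"claw":0,"delta_pos":[0.2,0.3,0.5],"delta_rot":[0,0,-33.7]},{"claw":0,"delta_pos":[0.2,0.3,0.5],"delta_rot":[0,0,-33.7]},{"claw":0,"delta_pos":[0.2,0.3,0.5],"delta_rot":[0,0,-33.7]},{"claw":0,"delta_pos":[0.2,0.3,0.5],"delta_rot":[0,0,-33.7]},{"claw":0,"delta_pos":[0.2,0.3,0.5],"delta_rot":[0,0,-33.7]},{"claw":0,"delta_pos":[0.2,0.3,0.5],"delta_rot":[0,0,-33.7]}])

```text
clock: 14.73
ee_pos: [0.5597, -0.0674, 0.1294]
tcp_rot: [[-0.263, 0.965, -0.002], [0.965, 0.263, 0.0], [0.001, -0.002, -1.0]]
force: [0.6, 0.3, -0.3]
gripper_width: 0.0852
```

```bash
python3 - <<'E'
from h import *
goto((.559,-.067,.061),105.8)
E
```

```text
dpos cm [ 0.05 -0.04  6.84] rot [-0.11 -0.04 -0.54]
```

Emit:
move_arm(commands=[{"claw":0,"delta_pos":[0,0,3],"delta_rot":[0,0,-0.5]},{"claw":0,"delta_pos":[0,0,5],"delta_rot":[0,0,-0.5]},{"claw":0,"delta_pos":[0,0,6.3],"delta_rot":[0,0,-0.5]},{"claw":0,"delta_pos":[0,0,6.8],"delta_rot":[0,0,-0.5]},{"claw":120,"delta_pos":[0,0,6.8],"delta_rot":[0,0,-0.5]},{"claw":255,"delta_pos":[0,0,6.8],"delta_rot":[0,0,-0.5]},{"claw":255,"delta_pos":[0,0,6.8],"delta_rot":[0,0,-0.5]},{"claw":255,"delta_pos":[0,0,6.8],"delta_rot":[0,0,-0.5]}])

```text
clock: 15.4
ee_pos: [0.5611, -0.0676, 0.0634]
tcp_rot: [[-0.274, 0.962, 0.002], [0.962, 0.274, -0.0], [-0.001, 0.001, -1.0]]
force: [-1.1, 0.6, 0.7]
gripper_width: 0.0392
```

Emit:
move_arm(commands=[{"claw":255,"delta_pos":[0,0,0],"delta_rot":[0,0,0]},{"claw":255,"delta_pos":[0,0,0],"delta_rot":[0,0,0]},{"claw":255,"delta_pos":[0,0,0],"delta_rot":[0,0,0]}])

```text
clock: 15.65
ee_pos: [0.5608, -0.0675, 0.0632]
tcp_rot: [[-0.274, 0.962, 0.001], [0.962, 0.274, -0.0], [-0.0, 0.001, -1.0]]
force: [-1.3, 0.3, 5.4]
gripper_width: 0.0099
```

Emit:
move_arm(commands=[{"claw":255,"delta_pos":[-1,0,0],"delta_rot":[0,0,0]},{"claw":255,"delta_pos":[-2.5,0,0],"delta_rot":[0,0,0]},{"claw":255,"delta_pos":[-4.5,0,0],"delta_rot":[0,0,0]},{"claw":255,"delta_pos":[-6.5,0,0],"delta_rot":[0,0,0]},{"claw":255,"delta_pos":[-8.5,0,0],"delta_rot":[0,0,0]},{"claw":255,"delta_pos":[-10,0,0],"delta_rot":[0,0,0]},{"claw":255,"delta_pos":[-11,0,0],"delta_rot":[0,0,0]},{"claw":255,"delta_pos":[-11.5,0,0],"delta_rot":[0,0,0]}])

```text
clock: 16.32
ee_pos: [0.5926, -0.1794, 0.0633]
tcp_rot: [[-0.273, 0.962, 0.001], [0.962, 0.273, -0.0], [-0.001, 0.001, -1.0]]
force: [-2.1, 1.2, 6.4]
gripper_width: 0.0105
```

Emit:
move_arm(commands=[{"claw":255,"delta_pos":[-0.3,0,0],"delta_rot":[0,0,0]},{"claw":255,"delta_pos":[-0.6,0,0],"delta_rot":[0,0,0]},{"claw":255,"delta_pos":[-0.7,0,0],"delta_rot":[0,0,0]},{"claw":255,"delta_pos":[-0.7,0,0],"delta_rot":[0,0,0]}])

```text
clock: 16.65
ee_pos: [0.5942, -0.1853, 0.0632]
tcp_rot: [[-0.274, 0.962, 0.001], [0.962, 0.274, -0.0], [-0.001, 0.001, -1.0]]
force: [-0.9, -0.5, 5.5]
gripper_width: 0.0101
```

Emit:
move_arm(commands=[{"claw":255,"delta_pos":[-0.2,0,0],"delta_rot":[0,0,0]},{"claw":255,"delta_pos":[-0.4,0,0],"delta_rot":[0,0,0]},{"claw":255,"delta_pos":[-0.4,0,0],"delta_rot":[0,0,0]}])

```text
clock: 16.9
ee_pos: [0.5953, -0.189, 0.0633]
tcp_rot: [[-0.274, 0.962, 0.001], [0.962, 0.274, -0.0], [-0.001, 0.001, -1.0]]
force: [-2.0, 0.5, 4.4]
gripper_width: 0.0104
```

Emit:
move_arm(commands=[{"claw":255,"delta_pos":[-0.2,0,0],"delta_rot":[0,0,0]},{"claw":255,"delta_pos":[-0.4,0,0],"delta_rot":[0,0,0]},{"claw":255,"delta_pos":[-0.4,0,0],"delta_rot":[0,0,0]}])

```text
clock: 17.15
ee_pos: [0.5953, -0.1893, 0.0632]
tcp_rot: [[-0.276, 0.961, -0.001], [0.961, 0.276, 0.006], [0.006, 0.001, -1.0]]
force: [-3.8, 15.7, 12.5]
gripper_width: 0.0102
```

The stop is reached: +15.7 N against shutting and motion halted. Relax, release and rise.

Emit:
move_arm(commands=[{"claw":0,"delta_pos":[0.0,0,0],"delta_rot":[0,0,0]},{"claw":0,"delta_pos":[0,0,0],"delta_rot":[0,0,0]},{"claw":0,"delta_pos":[0,0,0],"delta_rot":[0,0,0]},{"claw":0,"delta_pos":[0,0,0],"delta_rot":[0,0,0]},{"claw":0,"delta_pos":[0,0,-1.5],"delta_rot":[0,0,0]},{"claw":0,"delta_pos":[0,0,-5],"delta_rot":[0,0,0]},{"claw":0,"delta_pos":[0,0,-9],"delta_rot":[0,0,0]},{"claw":0,"delta_pos":[0,0,-13],"delta_rot":[0,0,0]}])

```text
clock: 17.82
ee_pos: [0.5955, -0.1926, 0.1934]
tcp_rot: [[-0.274, 0.962, -0.002], [0.962, 0.274, 0.0], [0.001, -0.002, -1.0]]
force: [1.6, -0.1, -0.1]
gripper_width: 0.0852
```

Emit:
move_arm(commands=[{"claw":0,"delta_pos":[10,0,-3],"delta_rot":[0,0,0]},{"claw":0,"delta_pos":[10,0,-3],"delta_rot":[0,0,0]},{"claw":0,"delta_pos":[10,0,-3],"delta_rot":[0,0,0]},{"claw":0,"delta_pos":[10,0,-3],"delta_rot":[0,0,0]}])

```text
clock: 18.15
ee_pos: [0.5683, -0.0934, 0.2247]
tcp_rot: [[-0.277, 0.961, 0.003], [0.961, 0.277, 0.0], [-0.0, 0.003, -1.0]]
force: [0.3, -0.4, -0.0]
gripper_width: 0.0852
```

```bash
python3 - <<'E'
from h import *
s=manip.observe();im=save('wrist','wr9');c=cam('wrist',s);print(s['ee_pos'],s['force'])
h=rectpts(c,im.max(2)<60,proj(c,(.595,-.19,.076)),.072)
d=(np.array(h[0])/1000-np.array((.5588,-.0682)));a=np.radians(105.8);print('travel',-(d@[np.cos(a),np.sin(a)]))
# brightness profile along chamber x near y=+60: gap at the -x wall?
ex=np.array([np.cos(a),np.sin(a)]);ey=np.array([-ex[1],ex[0]]);o=np.array(h[0])/1000
for yy in(-.05,.05):
  print([int(im[tuple(proj(c,(*(o+ex*t+ey*yy),.054))[::-1].round().astype(int))].mean()) for t in np.arange(-.072,-.04,.0015)])
t=save('top','top3');t0=cv2.imread('pics/top0.png')[:,:,::-1]
for n,(y,x) in dict(glass=(193,166),dish=(146,200),jar=(153,139),flask=(217,92),red1=(285,137),red2=(268,193),reagent=(244,445)).items():
  A=t[y-14:y+14,x-16:x+16].astype(int);B=t0[y-14:y+14,x-16:x+16].astype(int);print(n,(abs(A-B).max(2)>50).mean().round(3))
E
```

```text
[ 0.56831322 -0.09337619  0.22470657] [ 0.31794265 -0.37997487 -0.00579188]
px [188.9 193.7] [179 161  20  68 990] rect mm ((593.8538818359375, -188.4073486328125), (69.37482452392578, 15.269573211669922), 15.862388610839844)
travel 0.12521015341496028
[136, 136, 133, 134, 119, 94, 79, 97, 127, 152, 162, 162, 162, 158, 156, 154, 157, 159, 159, 160, 157, 161]
[133, 136, 136, 136, 136, 135, 128, 89, 87, 95, 96, 97, 94, 91, 94, 92, 92, 141, 152, 155, 156, 153]
glass 0.0
dish 0.0
jar 0.0
flask 0.0
red1 0.0
red2 0.0
reagent 0.0
```

```bash
python3 -c "
from bench import manip
print(manip.observe()['force'],manip.hand_in())"
```

```text
the job is handed in; nothing more can be done
[-0.73248129  0.56153314  1.17214101] None
```

I opened the cover, set the white mailer on the mat in the free bay, slid the cover shut and handed the job in at about 18 s.

**Placing:** The mailer touched down at about 5 N, at the height expected for the mat. After release it measured about 79 x 29 mm at the expected top height. It was centred within about 3 mm. Its image angle read 17.9° against the chamber's 15.8°, which I put down to outline noise. The spare mailer was still in its bay.

**Shutting:** The cover stopped moving with about 16 N against it, far above its 2 N friction, after 126 mm of travel. The wrist camera gave 125 mm. I took this as the closed stop. A brightness check at the closed end was unclear (a dark line of about 4 mm at the cover's edge), and I did not push the cover a second time to confirm.

**Surroundings:** The top view shows no change at the glass box, dish, jar, flask, reagent bottle or the two red mailers.

**Force:** One wrist reading reached 44 N as the fingers closed on the mailer at the bench. I took it as fingertip contact, not the gripper's body, but did not confirm that. It fell to 6 N straight after.

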